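# Load the tube rotator's axle with two drums, in order

### The job

Load the two red tube drums onto the steel axle of the blue tube rotator: stand each one on the rotator's loading rails in front of the axle and push it along, the wide drum first, fully home against the dark shoulder, then the narrow drum, fully home against the wide one. Leave both there, and do not disturb or knock over the other things on the bench.

Things in the scene. Friction and masses are not known exactly. Their poses are not given: they have to be found in the camera images.
- drum_wide: Wide red plastic tube drum: a thick ring standing on its rim, outside diameter 90 mm, bore 34 mm, 48 mm wide along its axis, about 0.28 kg, white dots on both faces. Origin at its centre, about 54 mm above the bench at the start; its y axis is the bore's axis, level (both ways round alike). It starts on one of two identical rest stands.
- drum_narrow: Narrow red plastic tube drum: like the wide one (outside diameter 90 mm, bore 34 mm) but only 32 mm wide along its axis, about 0.19 kg. Origin at its centre, y axis along the bore. It starts on the other rest stand in the same way.
- stand_a: One of the two small grey rest stands, fixed: 110 x 60 mm (x, y), 28 mm high, with two 12 mm steel bars on which a drum stands. Origin at the centre of its underside; the drum's axis is along its y.
- stand_b: The other rest stand, identical.
- rotator: Tube rotator, fixed. Origin on the bench under the axle's tip; y points along the axle to the shoulder, z up. White base plate 130 mm wide (x), 12 mm high, y -130 to 180 mm. Level steel axle, 28 mm diameter, coned nose (16 mm at the tip), centre line 85 mm above the bench, y 0 (tip) to 90 mm (shoulder). Blue motor housing behind the shoulder: y 103 to 175 mm, 120 mm wide, 124 mm high.
- rails (a point): Midway between the two loading rails' centre lines, 53 mm above the bench, 55 mm in front of the axle's tip; axes as the rotator's. Parallel steel rails, 12 mm diameter, at x -40 and +40 mm, from 115 mm in front of the tip right up to the shoulder, also beneath the axle. A drum standing on them is in line with the axle, its centre 32 mm above this point.
- seat (a point): Centre of the face of the shoulder (dark steel disc, 60 mm diameter), on the axle's centre line, 85 mm above the bench; axes as the rotator's (y along the axle, into the shoulder). A drum that is home has its leading face flat against the shoulder, or against the drum before it.
- axle_tip (a point): Tip of the axle, on its centre line, 85 mm above the bench, 90 mm from the shoulder; axes as the rotator's.
- mug: White mug, 80 mm diameter, 92 mm high, loose; origin at the centre of its underside. Bystander.
- jar: Clear jar with red lid, 72 mm diameter, 100 mm high, loose; origin at the centre of its underside. Bystander.
- reagent: Amber bottle with white cap, 68 mm diameter, 160 mm high, loose; origin at the centre of its underside. Bystander.
- red_cup: Red plastic cup, 90 mm diameter, 75 mm high, loose; origin at the centre of its underside. Bystander.
- tip_box: Blue box, 120 x 80 x 60 mm, loose; origin at the centre of its underside. Bystander.
Mind the look-alikes: they are no part of the job. What is shaped like the drum_wide but yellow is not meant.

How it is judged:
By the outcome, as a careful person would: the job done as asked, in the order asked, and still so for the second after the job is handed in, with the robot touching nothing.
It also fails if it takes over 72 s, if anything falls off the work surface, if the arm or the gripper's body presses on something with over 40 N, if the wrist force passes 120 N, or if a joint passes its speed limit or range.

### The arm

A 6-joint arm with a two-finger parallel gripper is mounted at the origin on the work surface. World frame = base frame: x ahead of the robot, y to its left, z up, the work surface at z = 0. Lengths are in m, angles in rad, forces in N, time in s.
With the tool pointing down it reaches from about 0.25 to 0.775 m from the base axis. Payload 8.9 kg.
Tool frame: the origin (TCP) lies midway between the tips of the shut fingers; the grasp point (between the pads) lies 19 mm behind it; z points along the fingers, y is the line along which they close (so a half turn about z gives the same grasp; the last joint's range is limited). The gripper opens to 85 mm and grips with 20 to 120 N. Pads are 22 mm wide; open, the fingers measure 114 mm over their backs; the gripper's body (76 mm by 85 mm) begins 54 mm behind the grasp point. The pads swing forward as they close: fully open they stand 13 mm farther back than shut.
Start: joints at [1.013, 0.291, -0.153, 1.127, 0, 1.431], TCP at [0.213, 0.48, 0.231] pointing down, gripper open.
Joint ranges: [-2.52, 2.52], [-0.91, 1.74], [-1.3, 1.37], [-1.96, 2.02], [-1.52, 1.47], [-3.14, 3.14]. Speed limits (rad/s): [2.22, 2.22, 2.79, 3.14, 3.14, 3.14].

### API

Orientations are given as a 3x3 rotation matrix whose columns are the frame's x, y, z axes.
In Python, from plant import state, read_camera, camera_params, job_done gives the robot as it stands.
- The arm moves only by the tool play_rows, never from a script. Its argument "motion" is a list of rows, each a list of 6 numbers: the shift along the tool's x, y, z in units of 30 mm (1.0 is 30 mm), then the turn, a rotation vector about the tool's x, y, z in units of 6 degrees (1.0 is 6 degrees). In form: [[tx, ty, tz, wx, wy, wz], ...]. A call has 1 to 20 rows; each row shifts and turns the commanded pose from where the row before left it, along the tool's axes as they then stand; what a row does not reach is not made up. A row lasts 1/12 s, in which the tool goes at most 41.7 mm and 7.16 degrees, less where a joint would pass 70% of its speed; a pose out of reach is approached as far as the arm can. A call is refused whole if a number of a shift passes 1 or a number of a turn 1, either way. A call with a gripper value outside its range is refused whole. "claw" is the opening, from 0 (shut) to 1 (fully open), set as the call begins (left out, the last holds). The fingers move at their own pace and stop on an object; "grip_force" is the grip in N (left out, the last holds). Time passes only in rows, so rows that do not move let the fingers close. It gives the time, the measured TCP pose, the force, the opening and the grip force at its end, in the units of the state.
- state(): the state, without advancing time (a new reading comes with each control period).
- read_camera(name): name is "side" or "top" or "wrist"; returns (picture, depth): 420x560x3 uint8, blue, green, red; 420x560 float32, m along the optical axis (not along the pixel's ray), 0 where there is no reading.
- camera_params(name): a dict with "fov_y" (degrees; the focal length in pixels is half the picture's height over the tangent of half this angle, whatever the lens; pixels are square), "cx", "cy" (the principal point, pixels), "D" ([k1, k2, p1, p2, k3] as OpenCV has them; the pictures are not rectified), "R" (3x3) and "t" (3): a world point X has camera coordinates R X + t. Camera axes: x right, y down, z forward; pixel columns grow to the right and rows downward; lengths in m; the calibration is good to about 2 mm. A picture is of the moment at which its call begins: read the wrist's pose just before it. camera_params takes no time and is no camera call; for the wrist camera it gives the pose at the moment of the call.
- job_done(): hands the job in; it is judged then, once.
The state is a dict: "clock": time; "q": joint angles; "dq": joint speeds; "tau": joint torques, N m; "ee_pos": TCP position; "tool_rot": TCP orientation; "wrist_force": force on the tool from outside, world axes, zero at the start; "wrist_torque": the same for the moment, N m; "gripper_width": finger opening in m; "grasp_force": force on a finger pad.
Only numpy, scipy, OpenCV 4.12 (cv2) and the standard library are available. Lean on these libraries where they do the work, as an engineer would, in place of code of your own. Each camera call takes 0.05 s, during which the arm holds its last target. There are 200 camera calls.

## Working session

There is one attempt and no reset: what is moved stays moved. The work goes in short steps, Python scripts to look and compute and a tool call to move; the robot and the scene stay as the last step left them, time stands still between calls to the robot, and variables do not carry over. Pictures are saved under pics/ and viewed, at most 10 in all, crops included, and the job is handed in when it is done.

Besides the shell and the picture viewer there is one more tool, called after "Call:" by a JSON object that holds its "method" and its "body", one argument or row to a line. play_rows: Moves the arm, as the interface text tells. Its arguments: {"type":"object","properties":{"motion":{"type":"array"},"claw":{"type":"number"},"grip_force":{"type":"number"}},"required":["motion"]}

```bash
mkdir -p pics; ls; python3 - <<'E'
from plant import *
import cv2,numpy as np
s=state();print({k:np.round(v,3).tolist() for k,v in s.items()})
for n in ("side","top"):
    p=camera_params(n);print(n,p)
    im,d=read_camera(n);cv2.imwrite(f"pics/{n}0.png",im);np.save(f"pics/{n}0.npy",d)
E
```

```text
pics
{'clock': 0.0, 'q': [1.013, 0.291, -0.154, 1.127, 0.0, 1.431], 'dq': [-0.0, -0.0, 0.001, -0.0, -0.0, -0.0], 'tau': [0.001, -53.714, 33.137, 0.016, -0.0, 0.0], 'ee_pos': [0.213, 0.479, 0.231], 'tool_rot': [[-0.914, 0.407, -0.001], [0.407, 0.914, -0.001], [0.0, -0.001, -1.0]], 'wrist_force': [-0.279, 0.087, 0.455], 'wrist_torque': [0.002, 0.013, -0.016], 'grasp_force': 0.0, 'gripper_width': 0.085}
side {'fov_y': 42.93697960732982, 'cx': 283.6398614163087, 'cy': 200.6944852805796, 'D': array([-0.00424122,  0.        ,  0.        ,  0.        ,  0.        ]), 'R': array([[ 0.93951345, -0.34244023,  0.00701148],
       [-0.21397169, -0.60278793, -0.76867602],
       [ 0.26745203,  0.7206812 , -0.63959989]]), 't': array([-0.54786505,  0.15540743,  1.508568  ])}
top {'fov_y': 50.295698399978995, 'cx': 276.27738058763003, 'cy': 205.32107132085167, 'D': array([-0.14972986,  0.        ,  0.        ,  0.        ,  0.        ]), 'R': array([[-0.00416277, -0.99998833, -0.00245117],
       [-0.99661276,  0.00435002, -0.08212235],
       [ 0.08213205,  0.00210101, -0.99661924]]), 't': array([-0.01188661,  0.55083388,  1.42379075])}
```

View pics/top0.png

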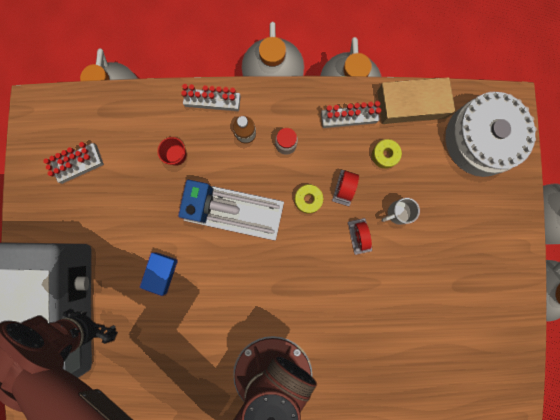

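View pics/side0.png

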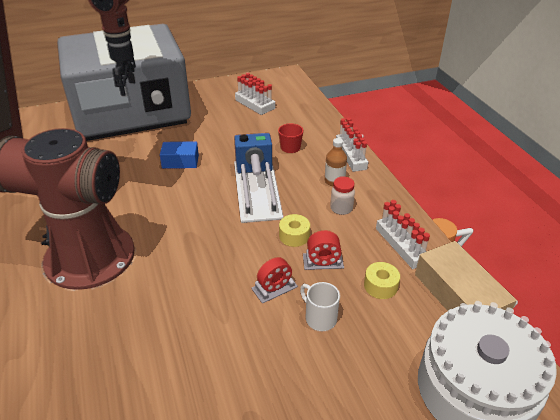

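Top view: the rotator has its housing at (195,200) and its rails end at about (280,225), with the axle pointing image-left. The wide drum is at (347,186), the narrow one at (362,236), and a yellow decoy at (309,199). The side view agrees: wide drum (323,250), narrow drum (275,277). Next I measure with depth.

```bash
cat > h.py <<'E'
import numpy as np,cv2
from plant import *
def cloud(im,d,p):
    h,w=d.shape; f=h/2/np.tan(np.radians(p["fov_y"])/2)
    K=np.array([[f,0,p["cx"]],[0,f,p["cy"]],[0,0,1]])
    u,v=np.meshgrid(np.arange(w),np.arange(h))
    n=cv2.undistortPoints(np.stack([u,v],-1).reshape(-1,1,2).astype(float),K,np.array(p["D"])).reshape(h,w,2)
    c=np.dstack([n[...,0]*d,n[...,1]*d,d])
    W=(c-p["t"])@p["R"]; W[d<=0]=np.nan
    return W
def hsv(im): return cv2.cvtColor(im,cv2.COLOR_BGR2HSV)
def red(im):
    H=hsv(im); return ((H[...,0]<8)|(H[...,0]>172))&(H[...,1]>150)&(H[...,2]>60)
E
python3 - <<'E'
from h import *
for n in ("top","side"):
    im=cv2.imread(f"pics/{n}0.png");d=np.load(f"pics/{n}0.npy");p=camera_params(n);W=cloud(im,d,p)
    print(n,"table z",np.nanmedian(W[260:330,350:450,2]) if n=="top" else np.nanmedian(W[180:300,150:220,2]))
    H=hsv(im)
    Z=W[...,2]
    m=(red(im)&(Z>.02)&(Z<.2)).astype(np.uint8)
    k,l,st,c=cv2.connectedComponentsWithStats(m)
    for i in range(1,k):
        if st[i,4]>60:
            P=W[l==i];T=P[P[:,2]>np.percentile(P[:,2],99)-.012]
            r=cv2.minAreaRect((T[:,:2]*1000).astype(np.float32))
            print("red",c[i].round(),st[i,4],"mean",P.mean(0).round(3),"min",P.min(0).round(3),"max",P.max(0).round(3),"topn",len(T),T.mean(0).round(4),np.round(r[0],1),np.round(r[1],1),round(r[2],1))
    # rotator housing + plate
    b=(H[...,0]>95)&(H[...,0]<125)&(H[...,1]>120)&(Z>.1)&(Z<.14)
    P=W[b];print("housing",len(P),P.mean(0).round(4),cv2.minAreaRect((P[:,:2]*1000).astype(np.float32)))
    g=(H[...,1]<60)&(Z>.006)&(Z<.02)&(H[...,2]>150)
    k,l,st,c=cv2.connectedComponentsWithStats(g.astype(np.uint8))
    for i in range(1,k):
        if st[i,4]>150:
            P=W[l==i];print("plate",c[i].round(),st[i,4],P.mean(0).round(3),cv2.minAreaRect((P[:,:2]*1000).astype(np.float32)))
    c0=(230,170,60,60) if n=="top" else None
im=cv2.imread("pics/top0.png");a=cv2.resize(im[150:265,170:390],None,fx=3.6,fy=3.6,interpolation=cv2.INTER_CUBIC);cv2.imwrite("pics/c0.png",a)
E
```

```text
top table z -0.00016199190944631456
red [368. 106.] 77 mean [ 0.856 -0.305  0.102] min [ 0.834 -0.336  0.033] max [ 0.872 -0.283  0.109] topn 71 [ 0.8564 -0.3049  0.1037] [ 852.4 -301.8] [38.5 36.1] 3.5
red [286. 137.] 312 mean [ 0.757 -0.046  0.099] min [ 0.727 -0.077  0.09 ] max [ 0.787 -0.017  0.106] topn 303 [ 0.7571 -0.0464  0.0994] [756.9 -47.1] [59.3 60.8] 89.5
red [170. 150.] 348 mean [0.73  0.329 0.056] min [0.682 0.275 0.02 ] max [0.767 0.367 0.081] topn 123 [0.7268 0.3232 0.0737] [723.8 321.3] [89.8 85.7] 63.7
red [ 65. 159.] 508 mean [0.697 0.662 0.102] min [0.644 0.582 0.064] max [0.75  0.738 0.113] topn 383 [0.6977 0.6618 0.1049] [697.1 659.6] [ 62.  149.7] 21.9
red [348. 185.] 429 mean [ 0.607 -0.238  0.086] min [ 0.563 -0.272  0.022] max [ 0.656 -0.207  0.104] topn 218 [ 0.6085 -0.2395  0.095 ] [ 607.9 -239.2] [46.4 56.4] 73.4
red [364. 236.] 316 mean [ 0.45  -0.284  0.086] min [ 0.409 -0.307  0.032] max [ 0.493 -0.263  0.103] topn 176 [ 0.4486 -0.2859  0.0948] [ 449.4 -286.2] [57.8 32.7] 11.2
housing 744 [0.5591 0.2349 0.1231] ((559.696044921875, 237.14910888671875),
[... 971 characters left out ...]
77  0.113] topn 459 [ 0.8476 -0.2656  0.1044] [ 848.3 -260.9] [ 42.6 169.9] 6.0
red [324. 246.] 770 mean [ 0.606 -0.251  0.072] min [ 0.563 -0.278  0.021] max [ 0.656 -0.209  0.104] topn 275 [ 0.609  -0.2442  0.0952] [ 610.1 -242.1] [53.  59.8] 73.4
red [273. 273.] 690 mean [ 0.447 -0.296  0.07 ] min [ 0.405 -0.314  0.02 ] max [ 0.497 -0.265  0.104] topn 212 [ 0.4491 -0.2904  0.0954] [ 450.  -287.8] [56.6 36.5] 12.0
housing 458 [0.5558 0.22   0.1206] ((558.1346435546875, 229.6986083984375), (71.09375762939453, 116.86180114746094), 77.75213623046875)
plate [257. 197.] 1506 [0.522 0.076 0.013] ((534.4793090820312, 120.06048583984375), (310.4253234863281, 129.55862426757812), 77.61060333251953)
```

View pics/c0.png

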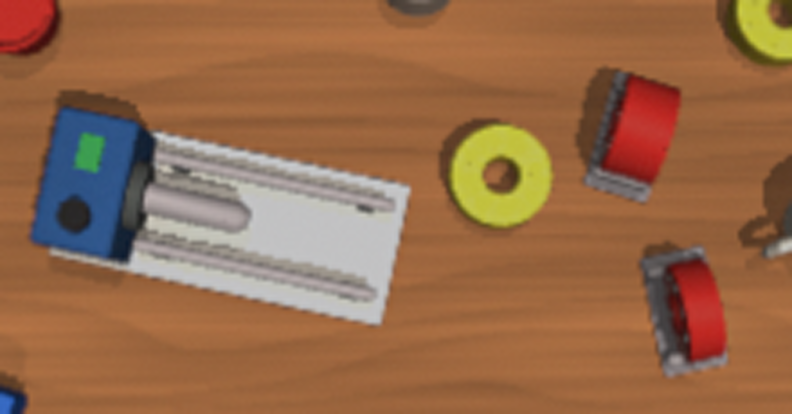

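The crop confirms it: axle tip at crop (245,215), the wide drum's axis runs nearly parallel to the rotator's, and the narrow drum is yawed the other way. Estimates:
- **Axle tip:** (0.529, 0.099), direction 77.7°.
- **Wide drum:** (0.609, -0.241), axis 73.4°.
- **Narrow drum:** (0.4495, -0.287), axis 101°.

```bash
cat >> h.py <<'E'
from scipy.spatial.transform import Rotation as Ro
def plan(xyz,yaw):
    """turn first (vector, units of 6 deg), then shift in turned tool axes (units of 30 mm)"""
    s=state();R=np.array(s["tool_rot"]);a=np.radians(yaw);y=np.array([np.cos(a),np.sin(a),0])
    if y@R[:,1]<0:y=-y
    z=np.array([0,0,-1.]);T=np.column_stack([np.cross(y,z),y,z])
    w=np.degrees(Ro.from_matrix(R.T@T).as_rotvec())/6
    sh=T.T@(np.array(xyz)-s["ee_pos"])/.03
    print("turn",w.round(2),"shift",sh.round(2),"clock",round(s["clock"],2),"q6",round(s["q"][5],2),"pos",np.round(s["ee_pos"],4),"w",round(s["gripper_width"],4),"F",np.round(s["wrist_force"],1))
def rot(y_off,z,tip=(0.529,0.099),ang=77.7,x_off=0):
    a=np.radians(ang);return [tip[0]+y_off*np.cos(a)+x_off*np.sin(a),tip[1]+y_off*np.sin(a)-x_off*np.cos(a),z]
E
python3 -c "
from h import *
plan([.609,-.241,.22],73.4)"
```

```text
turn [-0.01 -0.   -1.23] shift [-19.5  -19.24   0.36] clock 0.1 q6 1.43 pos [0.2133 0.4793 0.2308] w 0.0853 F [-0.3  0.4 -0.2]
```

Call:
{"method": "play_rows", "body": {
  "motion": [
    [0, 0, 0, 0, 0, -0.6],
    [0, 0, 0, 0, 0, -0.6],
    [-0.8, -0.8, 0, 0, 0, 0],
    [-0.8, -0.8, 0, 0, 0, 0],
    [-0.8, -0.8, 0, 0, 0, 0],
    [-0.8, -0.8, 0, 0, 0, 0],
    [-0.8, -0.8, 0, 0, 0, 0],
    [-0.8, -0.8, 0, 0, 0, 0],
    [-0.8, -0.8, 0, 0, 0, 0],
    [-0.8, -0.8, 0, 0, 0, 0],
    [-0.8, -0.8, 0, 0, 0, 0],
    [-0.8, -0.8, 0, 0, 0, 0],
    [-0.8, -0.8, 0, 0, 0, 0],
    [-0.8, -0.8, 0, 0, 0, 0],
    [-0.8, -0.8, 0, 0, 0, 0],
    [-0.8, -0.8, 0, 0, 0, 0],
    [-0.8, -0.8, 0, 0, 0, 0],
    [-0.8, -0.8, 0, 0, 0, 0],
    [-0.8, -0.8, 0, 0, 0, 0],
    [-0.8, -0.8, 0, 0, 0, 0]
  ],
  "claw": 1
}}

```text
clock: 1.77
ee_pos: [0.5025, -0.0605, 0.2311]
tool_rot: [[-0.957, 0.289, -0.0], [0.289, 0.957, 0.0], [0.0, 0.0, -1.0]]
wrist_force: [0.8, 0.7, -0.8]
gripper_width: 0.0855
grasp_force: 0.0
```

```bash
python3 -c "
from h import *
plan([.609,-.241,.22],73.4)"
```

```text
turn [ 0.   -0.   -0.04] shift [-5.12 -4.75  0.37] clock 1.77 q6 0.03 pos [ 0.5025 -0.0605  0.2311] w 0.0855 F [ 0.8  0.7 -0.8]
```

Call:
{"method": "play_rows", "body": {
  "motion": [
    [-0.8, -0.75, 0, 0, 0, 0],
    [-0.8, -0.75, 0, 0, 0, 0],
    [-0.8, -0.75, 0, 0, 0, 0],
    [-0.8, -0.75, 0, 0, 0, 0],
    [-0.8, -0.75, 0, 0, 0, 0],
    [-0.6, -0.5, 0.3, 0, 0, 0],
    [0, 0, 0, 0, 0, 0],
    [0, 0, 0, 0, 0, 0]
  ]
}}

```text
clock: 2.43
ee_pos: [0.5971, -0.2214, 0.2208]
tool_rot: [[-0.957, 0.29, -0.002], [0.29, 0.957, 0.001], [0.002, 0.001, -1.0]]
wrist_force: [0.9, -0.6, 0.5]
gripper_width: 0.085
grasp_force: 0.0
```

```bash
cat > look.py <<'E'
from h import *
import sys
p=camera_params("wrist");im,d=read_camera("wrist");W=cloud(im,d,p);Z=W[...,2]
if len(sys.argv)>1: cv2.imwrite(f"pics/{sys.argv[1]}.png",im)
print("cam pos",(-p["R"].T@p["t"]).round(3))
m=(red(im)&(Z>.03)&(Z<.2)).astype(np.uint8)
k,l,st,c=cv2.connectedComponentsWithStats(m)
for i in range(1,k):
    if st[i,4]>800:
        P=W[l==i];T=P[P[:,2]>np.percentile(P[:,2],98)-.008]
        r=cv2.minAreaRect((T[:,:2]*1000).astype(np.float32))
        print("red",c[i].round(),st[i,4],"zmax",np.percentile(P[:,2],98).round(4),len(T),T.mean(0).round(4),np.round(r[0],1),np.round(r[1],1),round(r[2],1))
E
python3 look.py w1; python3 -c "
from h import *
plan([.609,-.241,.22],73.4)"
```

```text
cam pos [ 0.534 -0.202  0.363]
red [153.  62.] 5541 zmax 0.0981 2914 [ 0.4527 -0.2857  0.0951] [ 452.6 -286.2] [53.  32.4] 11.0
red [264. 219.] 5020 zmax 0.0981 3034 [ 0.6097 -0.2406  0.0951] [ 610.7 -241. ] [47. 53.] 73.1
red [511. 307.] 2345 zmax 0.1007 2088 [ 0.7448 -0.0468  0.099 ] [747.1 -44.7] [62.8 40.9] 77.9
turn [ 0.01 -0.02 -0.04] shift [-0.58 -0.54  0.05] clock 2.48 q6 -0.18 pos [ 0.5969 -0.2205  0.2215] w 0.0853 F [-0.1  0.3  0.5]
```

View pics/w1.png

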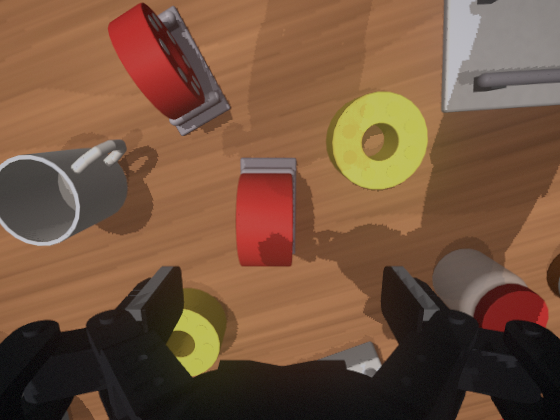

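The wrist view shows the wide drum upright on its stand at (264,219), the mug clear to its left and the yellow ring at (380,140). Wide drum centre refines to (0.610, -0.241) at 73.1°, narrow to (0.4525, -0.286) at 101°.

```bash
python3 -c "
from h import *
plan([.610,-.241,.060],73.2)"
```

```text
turn [ 0.01 -0.02 -0.  ] shift [-0.61 -0.53  5.38] clock 2.48 q6 -0.18 pos [ 0.5969 -0.2205  0.2215] w 0.0853 F [-0.1  0.3  0.5]
```

Call:
{"method": "play_rows", "body": {
  "motion": [
    [-0.3, -0.27, 0, 0, 0, 0],
    [-0.3, -0.27, 0, 0, 0, 0],
    [0, 0, 0.7, 0, 0, 0],
    [0, 0, 0.8, 0, 0, 0],
    [0, 0, 0.8, 0, 0, 0],
    [0, 0, 0.8, 0, 0, 0],
    [0, 0, 0.6, 0, 0, 0],
    [0, 0, 0.5, 0, 0, 0],
    [0, 0, 0, 0, 0, 0],
    [0, 0, 0, 0, 0, 0]
  ]
}}

```text
clock: 3.32
ee_pos: [0.6095, -0.2402, 0.0966]
tool_rot: [[-0.958, 0.288, -0.001], [0.288, 0.958, 0.001], [0.001, 0.0, -1.0]]
wrist_force: [0.0, 1.1, 0.3]
gripper_width: 0.0852
grasp_force: 0.0
```

```bash
python3 look.py w2; python3 -c "
from h import *
plan([.610,-.241,.060],73.2)"
```

```text
cam pos [ 0.546 -0.22   0.239]
red [114.  33.] 6938 zmax 0.0926 2113 [ 0.4782 -0.286   0.0887] [ 481.3 -283.9] [35.2 15. ] 76.7
red [280. 249.] 15001 zmax 0.098 9366 [ 0.6081 -0.2401  0.0951] [ 610.9 -240.9] [47.8 52.3] 73.4
turn [-0.    0.01  0.01] shift [ 0.01 -0.01  1.25] clock 3.37 q6 -0.19 pos [ 0.6103 -0.2408  0.0975] w 0.0854 F [ 0.8 -0.3  0.1]
```

View pics/w2.png

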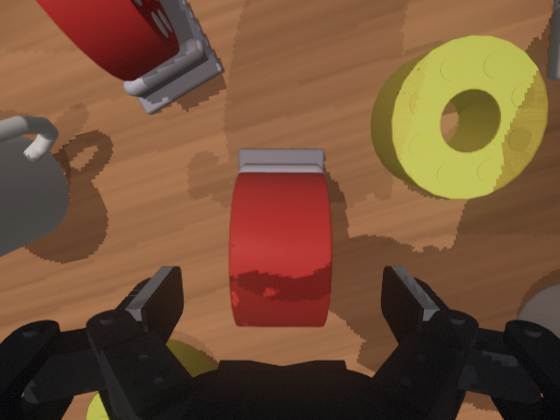

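The drum is centred between the open fingers, at (280,249). I'll lower and grip.

Call:
{"method": "play_rows", "body": {
  "motion": [
    [0, 0, 0.5, 0, 0, 0],
    [0, 0, 0.5, 0, 0, 0],
    [0, 0, 0.25, 0, 0, 0],
    [0, 0, 0, 0, 0, 0],
    [0, 0, 0, 0, 0, 0]
  ]
}}

```text
clock: 3.78
ee_pos: [0.6103, -0.2414, 0.0597]
tool_rot: [[-0.957, 0.289, 0.001], [0.289, 0.957, -0.0], [-0.001, -0.0, -1.0]]
wrist_force: [-0.4, 0.5, -0.1]
gripper_width: 0.0855
grasp_force: 0.0
```

Call:
{"method": "play_rows", "body": {
  "motion": [
    [0, 0, 0, 0, 0, 0],
    [0, 0, 0, 0, 0, 0],
    [0, 0, 0, 0, 0, 0],
    [0, 0, 0, 0, 0, 0],
    [0, 0, 0, 0, 0, 0],
    [0, 0, 0, 0, 0, 0],
    [0, 0, 0, 0, 0, 0],
    [0, 0, 0, 0, 0, 0],
    [0, 0, 0, 0, 0, 0],
    [0, 0, 0, 0, 0, 0]
  ],
  "claw": 0,
  "grip_force": 40
}}

```text
clock: 4.62
ee_pos: [0.6105, -0.2416, 0.0597]
tool_rot: [[-0.957, 0.289, 0.001], [0.289, 0.957, -0.001], [-0.001, -0.0, -1.0]]
wrist_force: [-1.4, 0.7, 6.3]
gripper_width: 0.0473
grasp_force: 40.7
```

Call:
{"method": "play_rows", "body": {
  "motion": [
    [0, 0, -0.3, 0, 0, 0],
    [0, 0, -0.6, 0, 0, 0],
    [0, 0, -0.8, 0, 0, 0],
    [0, 0, -0.8, 0, 0, 0],
    [0, 0, -0.8, 0, 0, 0],
    [0, 0, -0.5, 0, 0, 0],
    [0, 0, -0.2, 0, 0, 0]
  ]
}}

```text
clock: 5.2
ee_pos: [0.611, -0.2419, 0.1819]
tool_rot: [[-0.957, 0.289, 0.003], [0.289, 0.957, -0.002], [-0.003, -0.001, -1.0]]
wrist_force: [0.2, -0.1, -3.2]
gripper_width: 0.0475
grasp_force: 41.8
```

```bash
python3 -c "
from h import *
plan(rot(-.066,.180),77.7)"
```

```text
turn [-0.01  0.03 -0.75] shift [5.09 8.32 0.06] clock 5.2 q6 -0.2 pos [ 0.611  -0.2419  0.1819] w 0.0475 F [ 0.2 -0.1 -3.2]
```

Call:
{"method": "play_rows", "body": {
  "motion": [
    [0.3, 0.4, 0, 0, 0, -0.25],
    [0.5, 0.8, 0, 0, 0, -0.25],
    [0.5, 0.8, 0, 0, 0, -0.25],
    [0.5, 0.8, 0, 0, 0, 0],
    [0.5, 0.8, 0, 0, 0, 0],
    [0.5, 0.8, 0, 0, 0, 0],
    [0.5, 0.8, 0, 0, 0, 0],
    [0.5, 0.8, 0, 0, 0, 0],
    [0.5, 0.8, 0, 0, 0, 0],
    [0.4, 0.7, 0, 0, 0, 0],
    [0.3, 0.4, 0, 0, 0, 0],
    [0, 0, 0, 0, 0, 0],
    [0, 0, 0, 0, 0, 0],
    [0, 0, 0, 0, 0, 0]
  ]
}}

```text
clock: 6.37
ee_pos: [0.5175, 0.0226, 0.1787]
tool_rot: [[-0.977, 0.213, 0.0], [0.213, 0.977, -0.0], [-0.0, -0.0, -1.0]]
wrist_force: [-0.3, -0.5, -1.8]
gripper_width: 0.0478
grasp_force: 42.0
```

```bash
cat > rotfit.py <<'E'
from h import *
p=camera_params("wrist");im,d=read_camera("wrist");cv2.imwrite("pics/w3.png",im);W=cloud(im,d,p)
t=np.array([.529,.099]);a=np.radians(77.7);Y=np.array([np.cos(a),np.sin(a)]);X=np.array([np.sin(a),-np.cos(a)])
l=np.dstack([(W[...,:2]-t)@X,(W[...,:2]-t)@Y,W[...,2]]).reshape(-1,3);H=hsv(im).reshape(-1,3)
g=H[:,1]<90
def line(x0,lo,hi,z0,z1,nm):
    m=g&(abs(l[:,0]-x0)<.018)&(l[:,1]>lo)&(l[:,1]<hi)&(l[:,2]>z0)&(l[:,2]<z1);P=l[m]
    if len(P)<50: print(nm,len(P));return
    c=np.polyfit(P[:,1],P[:,0],1);print(nm,len(P),"x at y=0: %.4f slope deg %.2f"%(c[1],np.degrees(np.arctan(c[0]))),"z98 %.4f"%np.percentile(P[:,2],98),"y range",np.percentile(P[:,1],[1,99]).round(4))
line(-.04,-.13,.08,.054,.07,"railL");line(.04,-.13,.08,.054,.07,"railR");line(0,-.02,.08,.086,.11,"axle")
b=(H[:,0]>95)&(H[:,0]<125)&(H[:,1]>120)&(l[:,2]>.115)&(l[:,2]<.135)
if b.sum()>50: print("housing",b.sum(),np.percentile(l[b],[1,99],axis=0).round(4).tolist())
E
python3 rotfit.py;python3 -c "
from h import *
plan(rot(-.066,.092),77.7)"
```

```text
railL 3687 x at y=0: -0.0390 slope deg -0.11 z98 0.0600 y range [-0.1139  0.0774]
railR 1507 x at y=0: 0.0399 slope deg -0.18 z98 0.0599 y range [-0.0198  0.0788]
axle 3821 x at y=0: -0.0005 slope deg -0.83 z98 0.0991 y range [0.004  0.0793]
housing 811 [[0.0042, 0.1057, 0.1151], [0.0587, 0.1129, 0.1234]]
turn [-0.    0.   -0.01] shift [0.17 0.38 2.89] clock 6.42 q6 0.12 pos [0.5175 0.0223 0.1787] w 0.0474 F [ 1.2 -0.5 -3.3]
```

View pics/w3.png

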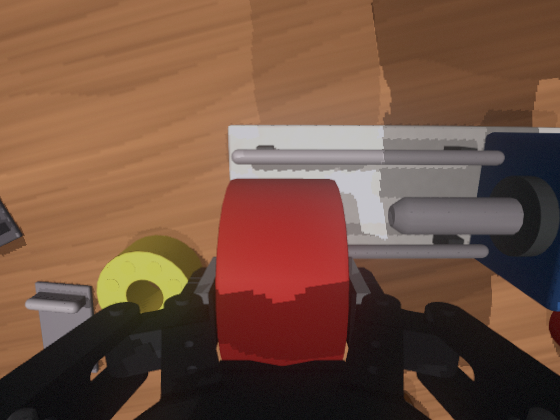

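The drum is held square above the rails; the axle tip is at about (392,215), free ahead of the front finger. The fit confirms the rotator pose, so I'll lower.

Call:
{"method": "play_rows", "body": {
  "motion": [
    [0.17, 0.38, 0, 0, 0, 0],
    [0, 0, 0.5, 0, 0, 0],
    [0, 0, 0.6, 0, 0, 0],
    [0, 0, 0.6, 0, 0, 0],
    [0, 0, 0.5, 0, 0, 0],
    [0, 0, 0.3, 0, 0, 0],
    [0, 0, 0.2, 0, 0, 0],
    [0, 0, 0.1, 0, 0, 0],
    [0, 0, 0.1, 0, 0, 0],
    [0, 0, 0, 0, 0, 0],
    [0, 0, 0, 0, 0, 0],
    [0, 0, 0, 0, 0, 0]
  ]
}}

```text
clock: 7.42
ee_pos: [0.515, 0.0355, 0.0923]
tool_rot: [[-0.977, 0.213, 0.001], [0.213, 0.977, -0.0], [-0.001, 0.0, -1.0]]
wrist_force: [-0.3, 0.2, -2.3]
gripper_width: 0.0479
grasp_force: 42.2
```

```bash
python3 -c "
from h import *
plan(rot(-.066,.091),77.7)"
```

```text
turn [0.   0.01 0.  ] shift [-0.01 -0.03  0.04] clock 7.42 q6 0.14 pos [0.515  0.0355 0.0923] w 0.0479 F [-0.3  0.2 -2.3]
```

Still 1–2 mm up, so a little lower, then release.

Call:
{"method": "play_rows", "body": {
  "motion": [
    [0, 0, 0.04, 0, 0, 0],
    [0, 0, 0.03, 0, 0, 0],
    [0, 0, 0, 0, 0, 0],
    [0, 0, 0, 0, 0, 0]
  ]
}}

```text
clock: 7.75
ee_pos: [0.5154, 0.0354, 0.0911]
tool_rot: [[-0.977, 0.213, 0.002], [0.213, 0.977, -0.0], [-0.002, 0.0, -1.0]]
wrist_force: [-2.3, -0.1, 11.1]
gripper_width: 0.0475
grasp_force: 43.7
```

Call:
{"method": "play_rows", "body": {
  "motion": [
    [0, 0, 0, 0, 0, 0],
    [0, 0, 0, 0, 0, 0],
    [0, 0, 0, 0, 0, 0],
    [0, 0, 0, 0, 0, 0],
    [0, 0, 0, 0, 0, 0],
    [0, 0, 0, 0, 0, 0]
  ],
  "claw": 0.8
}}

```text
clock: 8.25
ee_pos: [0.5146, 0.0355, 0.0896]
tool_rot: [[-0.977, 0.213, -0.0], [0.213, 0.977, 0.0], [0.0, -0.0, -1.0]]
wrist_force: [-0.3, 0.1, 0.2]
gripper_width: 0.0686
grasp_force: 0.0
```

Call:
{"method": "play_rows", "body": {
  "motion": [
    [0, 0, -0.3, 0, 0, 0],
    [0, 0, -0.6, 0, 0, 0],
    [0, 0, -0.8, 0, 0, 0],
    [0, 0, -0.8, 0, 0, 0],
    [0, 0, -0.6, 0, 0, 0],
    [0, 0, 0, 0, 0, 0],
    [0, 0, 0, 0, 0, 0]
  ]
}}

```text
clock: 8.83
ee_pos: [0.5154, 0.0354, 0.1841]
tool_rot: [[-0.977, 0.213, 0.003], [0.213, 0.977, -0.0], [-0.003, 0.0, -1.0]]
wrist_force: [0.3, -0.3, 0.3]
gripper_width: 0.0689
grasp_force: 0.0
```

```bash
python3 look.py w4;python3 -c "
from h import *
plan(rot(-.066-.024-.040,.180),-12.3)"
```

```text
cam pos [0.45  0.05  0.326]
red [282. 223.] 7965 zmax 0.1296 5366 [0.5143 0.0365 0.1266] [516.1  36.1] [46.9 53. ] 77.6
turn [ -0.   0. -15.] shift [ 2.16 -0.02  0.1 ] clock 8.88 q6 0.14 pos [0.5146 0.0355 0.183 ] w 0.0681 F [-0.4  0.4 -0.9]
```

View pics/w4.png

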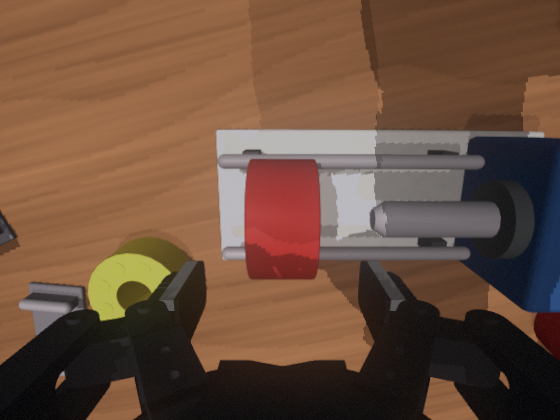

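The wide drum stands square on both rails at (282,220), top at z 0.130, axis 77.6°, with the axle tip free ahead. Now I turn the gripper 90°, so the part-open fingers straddle the axle, and push from behind.

Call:
{"method": "play_rows", "body": {
  "motion": [
    [0, 0, 0, 0, 0, -1],
    [0, 0, 0, 0, 0, -1],
    [0, 0, 0, 0, 0, -1],
    [0, 0, 0, 0, 0, -1],
    [0, 0, 0, 0, 0, -1],
    [0, 0, 0, 0, 0, -1],
    [0, 0, 0, 0, 0, -1],
    [0, 0, 0, 0, 0, -1],
    [0, 0, 0, 0, 0, -1],
    [0, 0, 0, 0, 0, -1],
    [0, 0, 0, 0, 0, -1],
    [0, 0, 0, 0, 0, -1],
    [0, 0, 0, 0, 0, -1],
    [0, 0, 0, 0, 0, -1],
    [0, 0, 0, 0, 0, -1],
    [0.6, 0, 0, 0, 0, 0],
    [0.8, 0, 0, 0, 0, 0],
    [0.76, 0, 0, 0, 0, 0],
    [0, 0, 0, 0, 0, 0],
    [0, 0, 0, 0, 0, 0]
  ],
  "claw": 0.56
}}

```text
clock: 10.55
ee_pos: [0.5, -0.0284, 0.1818]
tool_rot: [[-0.215, -0.977, -0.002], [-0.977, 0.215, 0.0], [-0.0, 0.002, -1.0]]
wrist_force: [0.5, 0.2, 0.6]
gripper_width: 0.0478
grasp_force: 0.0
```

```bash
python3 look.py ;python3 -c "
from h import *
plan(rot(-.130,.070),-12.3)"
```

```text
cam pos [ 0.485 -0.092  0.324]
red [281. 316.] 7508 zmax 0.1295 4552 [0.5158 0.0332 0.1266] [512.   16.9] [86.3 52.3] 76.5
turn [ 0.01  0.   -0.01] shift [ 0.   -0.03  3.73] clock 10.6 q6 -1.56 pos [ 0.5003 -0.0278  0.182 ] w 0.0477 F [-0.5 -0.1 -0.5]
```

Call:
{"method": "play_rows", "body": {
  "motion": [
    [0, 0, 0.5, 0, 0, 0],
    [0, 0, 0.8, 0, 0, 0],
    [0, 0, 0.8, 0, 0, 0],
    [0, 0, 0.8, 0, 0, 0],
    [0, 0, 0.5, 0, 0, 0],
    [0, 0, 0.33, 0, 0, 0],
    [0, 0, 0, 0, 0, 0],
    [0, 0, 0, 0, 0, 0]
  ]
}}

```text
clock: 11.27
ee_pos: [0.5008, -0.0273, 0.0708]
tool_rot: [[-0.212, -0.977, -0.001], [-0.977, 0.212, 0.0], [-0.0, 0.001, -1.0]]
wrist_force: [-0.0, 0.1, 1.3]
gripper_width: 0.0478
grasp_force: 0.0
```

Call:
{"method": "play_rows", "body": {
  "motion": [
    [-0.4, 0, 0, 0, 0, 0],
    [-0.3, 0, 0, 0, 0, 0],
    [-0.2, 0, 0, 0, 0, 0],
    [-0.2, 0, 0, 0, 0, 0],
    [-0.2, 0, 0, 0, 0, 0],
    [-0.2, 0, 0, 0, 0, 0],
    [-0.2, 0, 0, 0, 0, 0],
    [-0.2, 0, 0, 0, 0, 0],
    [-0.2, 0, 0, 0, 0, 0],
    [-0.2, 0, 0, 0, 0, 0],
    [-0.2, 0, 0, 0, 0, 0],
    [-0.2, 0, 0, 0, 0, 0],
    [-0.2, 0, 0, 0, 0, 0],
    [-0.2, 0, 0, 0, 0, 0],
    [0, 0, 0, 0, 0, 0],
    [0, 0, 0, 0, 0, 0]
  ]
}}

```text
clock: 12.6
ee_pos: [0.5202, 0.0637, 0.0705]
tool_rot: [[-0.212, -0.977, -0.001], [-0.977, 0.212, 0.001], [-0.001, 0.001, -1.0]]
wrist_force: [0.4, -0.9, -1.0]
gripper_width: 0.0476
grasp_force: 0.0
```

```bash
python3 look.py w5;python3 -c "
from h import *
plan(rot(.031,.070),-12.3)"
```

```text
cam pos [0.505 0.    0.213]
red [280. 325.] 6121 zmax 0.1119 1204 [0.5247 0.0771 0.1084] [520.   78.1] [ 2.9 44.4] 78.5
turn [0.01 0.   0.01] shift [-2.25 -0.04  0.02] clock 12.65 q6 -1.38 pos [0.5201 0.0634 0.0705] w 0.0479 F [-0.5 -0.7 -0.5]
```

View pics/w5.png

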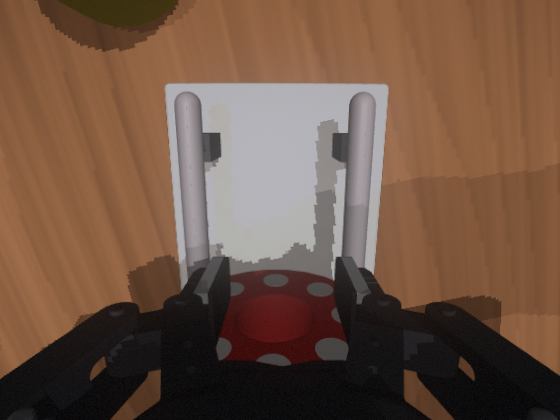

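The fingers sit on the rear face either side of the bore, around (215,300) and (355,300). The face is square and the drum is already past the nose, so I keep pushing.

Call:
{"method": "play_rows", "body": {
  "motion": [
    [-0.2, 0, 0, 0, 0, 0],
    [-0.2, 0, 0, 0, 0, 0],
    [-0.2, 0, 0, 0, 0, 0],
    [-0.2, 0, 0, 0, 0, 0],
    [-0.2, 0, 0, 0, 0, 0],
    [-0.2, 0, 0, 0, 0, 0],
    [-0.2, 0, 0, 0, 0, 0],
    [-0.2, 0, 0, 0, 0, 0],
    [-0.15, 0, 0, 0, 0, 0],
    [-0.1, 0, 0, 0, 0, 0],
    [-0.1, 0, 0, 0, 0, 0],
    [0, 0, 0, 0, 0, 0],
    [0, 0, 0, 0, 0, 0]
  ]
}}

```text
clock: 13.73
ee_pos: [0.5335, 0.1203, 0.0709]
tool_rot: [[-0.213, -0.977, 0.001], [-0.977, 0.213, 0.0], [-0.0, -0.001, -1.0]]
wrist_force: [0.2, -0.5, 0.4]
gripper_width: 0.0477
grasp_force: 0.0
```

```bash
python3 -c "
from h import *
plan(rot(.031,.070),-12.3)"
```

```text
turn [-0.01  0.    0.  ] shift [-0.31 -0.01  0.03] clock 13.73 q6 -1.27 pos [0.5335 0.1203 0.0709] w 0.0477 F [ 0.2 -0.5  0.4]
```

Call:
{"method": "play_rows", "body": {
  "motion": [
    [-0.07, 0, 0, 0, 0, 0],
    [-0.07, 0, 0, 0, 0, 0],
    [-0.05, 0, 0, 0, 0, 0],
    [-0.04, 0, 0, 0, 0, 0],
    [0, 0, 0, 0, 0, 0],
    [0, 0, 0, 0, 0, 0]
  ]
}}

```text
clock: 14.23
ee_pos: [0.5348, 0.1271, 0.0709]
tool_rot: [[-0.213, -0.977, 0.0], [-0.977, 0.213, 0.0], [-0.0, -0.0, -1.0]]
wrist_force: [-0.0, -1.3, 0.4]
gripper_width: 0.0479
grasp_force: 0.2
```

Call:
{"method": "play_rows", "body": {
  "motion": [
    [-0.04, 0, 0, 0, 0, 0],
    [-0.03, 0, 0, 0, 0, 0],
    [0, 0, 0, 0, 0, 0],
    [0, 0, 0, 0, 0, 0]
  ]
}}

```text
clock: 14.57
ee_pos: [0.5351, 0.129, 0.0709]
tool_rot: [[-0.213, -0.977, 0.0], [-0.977, 0.213, 0.0], [-0.0, -0.0, -1.0]]
wrist_force: [0.9, -2.8, 1.2]
gripper_width: 0.0476
grasp_force: 0.4
```

Call:
{"method": "play_rows", "body": {
  "motion": [
    [-0.04, 0, 0, 0, 0, 0],
    [-0.04, 0, 0, 0, 0, 0],
    [0, 0, 0, 0, 0, 0],
    [0, 0, 0, 0, 0, 0]
  ]
}}

```text
clock: 14.9
ee_pos: [0.5354, 0.1304, 0.0707]
tool_rot: [[-0.214, -0.977, -0.0], [-0.977, 0.214, -0.002], [0.002, -0.0, -1.0]]
wrist_force: [-0.1, -8.5, 0.8]
gripper_width: 0.0478
grasp_force: 0.4
```

Call:
{"method": "play_rows", "body": {
  "motion": [
    [-0.03, 0, 0, 0, 0, 0],
    [-0.03, 0, 0, 0, 0, 0],
    [0, 0, 0, 0, 0, 0],
    [0, 0, 0, 0, 0, 0]
  ]
}}

```text
clock: 15.23
ee_pos: [0.5355, 0.1305, 0.0707]
tool_rot: [[-0.215, -0.977, -0.001], [-0.977, 0.215, -0.005], [0.005, -0.0, -1.0]]
wrist_force: [-1.1, -16.2, 2.6]
gripper_width: 0.0483
grasp_force: 0.6
```

The force climbs to 16 N with no more travel, right at the expected depth: the wide drum is home. I'll back out and go for the narrow drum.

Call:
{"method": "play_rows", "body": {
  "motion": [
    [0.2, 0, 0, 0, 0, 0],
    [0.6, 0, 0, 0, 0, 0],
    [0.9, 0, 0, 0, 0, 0],
    [0.9, 0, 0, 0, 0, 0],
    [0.6, 0, -0.4, 0, 0, 0],
    [0.5, 0, -0.8, 0, 0, 0],
    [0.5, 0, -0.8, 0, 0, 0],
    [0.5, 0, -0.8, 0, 0, 0],
    [0.3, 0, -0.8, 0, 0, 0],
    [0, 0, -0.8, 0, 0, 0],
    [0, 0, -0.4, 0, 0, 0],
    [0, 0, 0, 0, 0, 0]
  ]
}}

```text
clock: 16.23
ee_pos: [0.5055, -0.0135, 0.2175]
tool_rot: [[-0.213, -0.977, 0.005], [-0.977, 0.213, 0.0], [-0.001, -0.005, -1.0]]
wrist_force: [-0.0, 0.4, 0.2]
gripper_width: 0.0479
grasp_force: 0.0
```

```bash
python3 look.py; python3 -c "
from h import *
plan([.4525,-.2862,.20],101.1)"
```

```text
cam pos [ 0.49  -0.077  0.36 ]
red [ 12. 231.] 1451 zmax 0.1006 1093 [ 0.736  -0.0405  0.0985] [737.2 -39.1] [56.7 20. ] 69.4
turn [-1.00e-02  2.00e-02  1.11e+01] shift [ 3.46 -8.59  0.52] clock 16.28 q6 -1.53 pos [ 0.5047 -0.0133  0.2157] w 0.0482 F [ 0.4  1.  -0.5]
```

Call:
{"method": "play_rows", "body": {
  "motion": [
    [0, 0, 0, 0, 0, 0.925],
    [0, 0, 0, 0, 0, 0.925],
    [0, 0, 0, 0, 0, 0.925],
    [0, 0, 0, 0, 0, 0.925],
    [0, 0, 0, 0, 0, 0.925],
    [0, 0, 0, 0, 0, 0.925],
    [0, 0, 0, 0, 0, 0.925],
    [0, 0, 0, 0, 0, 0.925],
    [0, 0, 0, 0, 0, 0.925],
    [0, 0, 0, 0, 0, 0.925],
    [0, 0, 0, 0, 0, 0.925],
    [0, 0, 0, 0, 0, 0.925]
  ],
  "claw": 1
}}

```text
clock: 17.28
ee_pos: [0.5031, -0.0129, 0.2132]
tool_rot: [[-0.982, -0.188, -0.002], [-0.188, 0.982, 0.001], [0.002, 0.001, -1.0]]
wrist_force: [0.6, -0.2, -0.2]
gripper_width: 0.0857
grasp_force: 0.0
```

Call:
{"method": "play_rows", "body": {
  "motion": [
    [0.2, -0.5, 0, 0, 0, 0],
    [0.35, -0.86, 0, 0, 0, 0],
    [0.35, -0.86, 0, 0, 0, 0],
    [0.35, -0.86, 0, 0, 0, 0],
    [0.35, -0.86, 0, 0, 0, 0],
    [0.35, -0.86, 0, 0, 0, 0],
    [0.35, -0.86, 0, 0, 0, 0],
    [0.35, -0.86, 0, 0, 0, 0],
    [0.35, -0.86, 0, 0, 0, 0],
    [0.35, -0.86, 0, 0, 0, 0],
    [0.15, -0.3, 0, 0, 0, 0],
    [0, 0, 0.5, 0, 0, 0],
    [0, 0, 0, 0, 0, 0],
    [0, 0, 0, 0, 0, 0]
  ]
}}

```text
clock: 18.45
ee_pos: [0.4495, -0.2838, 0.1984]
tool_rot: [[-0.981, -0.193, -0.002], [-0.193, 0.981, 0.003], [0.002, 0.003, -1.0]]
wrist_force: [0.2, -0.3, 0.7]
gripper_width: 0.0852
grasp_force: 0.0
```

```bash
python3 look.py w6; python3 -c "
from h import *
plan([.4525,-.2862,.060],101.1)"
```

```text
cam pos [ 0.384 -0.296  0.341]
red [276. 206.] 4049 zmax 0.0981 2481 [ 0.4498 -0.2873  0.0951] [ 451.5 -287.1] [51.6 31.8] 11.1
turn [ 0.02 -0.01  0.01] shift [-0.07 -0.09  4.64] clock 18.5 q6 -0.9 pos [ 0.45   -0.284   0.1992] w 0.0855 F [-0.6 -0.  -0.2]
```

View pics/w6.png

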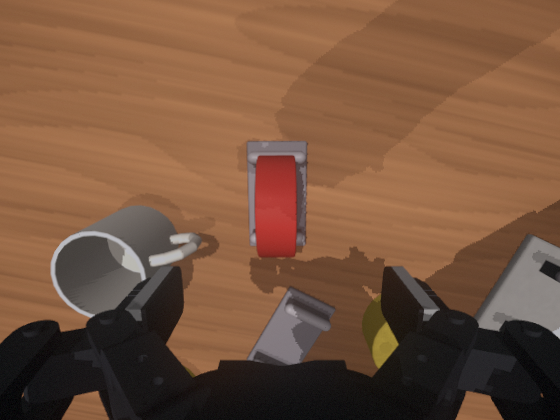

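The narrow drum is centred at (276,206). The mug's handle at (190,245) lies near the left finger's side, so I'll check clearance before descending.

```bash
python3 - <<'E'
from h import *
s=state()
R=np.array(s["tool_rot"]);c=np.array([.4515,-.287,0])
for n in("wrist","top"):
    p=camera_params(n);im,d=(read_camera(n) if n=="wrist" else (cv2.imread("pics/top0.png"),np.load("pics/top0.npy")));W=cloud(im,d,p).reshape(-1,3)
    H=hsv(im).reshape(-1,3)
    l=(W-c)@R[:,:2]
    m=(W[:,2]>.03)&(W[:,2]<.11)&(l[:,1]<-.03)&(l[:,1]>-.2)&(abs(l[:,0])<.15)
    if n=="wrist": m&=(np.arange(len(W))//560<260)
    P=np.c_[l[m],W[m,2]]
    for y0 in np.arange(-.15,-.03,.01):
        q=P[(P[:,1]>y0)&(P[:,1]<=y0+.01)]
        if len(q)>2: print(n,"y%.2f"%y0,len(q),"x",np.percentile(q[:,0],[2,98]).round(3),"z",q[:,2].max().round(3))
E
```

```text
wrist y-0.15 277 x [-0.014 -0.01 ] z 0.093
wrist y-0.14 372 x [-0.015 -0.011] z 0.093
wrist y-0.13 509 x [-0.022 -0.014] z 0.092
wrist y-0.12 736 x [-0.035 -0.021] z 0.093
wrist y-0.11 326 x [-0.047 -0.034] z 0.091
wrist y-0.10 113 x [-0.041 -0.034] z 0.081
wrist y-0.09 181 x [-0.042 -0.033] z 0.079
wrist y-0.08 234 x [-0.041 -0.032] z 0.073
top y-0.15 10 x [-0.089 -0.009] z 0.093
top y-0.14 16 x [-0.088 -0.01 ] z 0.095
top y-0.13 28 x [-0.085 -0.012] z 0.097
top y-0.12 55 x [-0.078 -0.019] z 0.095
top y-0.11 48 x [-0.06  -0.029] z 0.098
top y-0.10 11 x [-0.042 -0.033] z 0.084
top y-0.09 13 x [-0.041 -0.032] z 0.079
top y-0.08 13 x [-0.04  -0.031] z 0.068
```

Handle starts 80 mm from the centre; with the opening at 0.75 the fingers reach about 47 mm. Clear.

Call:
{"method": "play_rows", "body": {
  "motion": [
    [-0.04, -0.1, 0, 0, 0, 0],
    [0, 0, 0.5, 0, 0, 0],
    [0, 0, 0.8, 0, 0, 0],
    [0, 0, 0.8, 0, 0, 0],
    [0, 0, 0.8, 0, 0, 0],
    [0, 0, 0.7, 0, 0, 0],
    [0, 0, 0.6, 0, 0, 0],
    [0, 0, 0.42, 0, 0, 0],
    [0, 0, 0, 0, 0, 0],
    [0, 0, 0, 0, 0, 0]
  ],
  "claw": 0.75
}}

```text
clock: 19.38
ee_pos: [0.4522, -0.2875, 0.0613]
tool_rot: [[-0.981, -0.193, -0.0], [-0.193, 0.981, 0.0], [0.0, 0.0, -1.0]]
wrist_force: [-0.1, -0.1, 0.1]
gripper_width: 0.064
grasp_force: 0.0
```

Call:
{"method": "play_rows", "body": {
  "motion": [
    [0, 0, 0, 0, 0, 0],
    [0, 0, 0, 0, 0, 0],
    [0, 0, 0, 0, 0, 0],
    [0, 0, 0, 0, 0, 0],
    [0, 0, 0, 0, 0, 0],
    [0, 0, 0, 0, 0, 0],
    [0, 0, 0, 0, 0, 0],
    [0, 0, 0, 0, 0, 0],
    [0, 0, 0, 0, 0, 0],
    [0, 0, 0, 0, 0, 0]
  ],
  "claw": 0,
  "grip_force": 35
}}

```text
clock: 20.22
ee_pos: [0.4528, -0.2883, 0.0624]
tool_rot: [[-0.981, -0.193, 0.002], [-0.193, 0.981, -0.001], [-0.001, -0.002, -1.0]]
wrist_force: [-0.3, 2.1, 7.0]
gripper_width: 0.0318
grasp_force: 36.3
```

Call:
{"method": "play_rows", "body": {
  "motion": [
    [0, 0, -0.3, 0, 0, 0],
    [0, 0, -0.6, 0, 0, 0],
    [0, 0, -0.8, 0, 0, 0],
    [0, 0, -0.8, 0, 0, 0],
    [0, 0, -0.8, 0, 0, 0],
    [0, 0, -0.6, 0, 0, 0],
    [0, 0, -0.3, 0, 0, 0],
    [0, 0, 0, 0, 0, 0]
  ]
}}

```text
clock: 20.88
ee_pos: [0.4528, -0.2886, 0.1894]
tool_rot: [[-0.981, -0.193, 0.003], [-0.193, 0.981, -0.002], [-0.002, -0.003, -1.0]]
wrist_force: [-0.1, -0.1, -1.9]
gripper_width: 0.0316
grasp_force: 35.5
```

```bash
python3 -c "
from h import *
plan(rot(-.066,.185),77.7)"
```

```text
turn [-0.02  0.03  3.9 ] shift [ 0.27 10.96  0.15] clock 20.88 q6 -0.9 pos [ 0.4528 -0.2886  0.1894] w 0.0316 F [-0.1 -0.1 -1.9]
```

Call:
{"method": "play_rows", "body": {
  "motion": [
    [0, 0, 0, 0, 0, 0.975],
    [0, 0, 0, 0, 0, 0.975],
    [0, 0, 0, 0, 0, 0.975],
    [0, 0, 0, 0, 0, 0.975],
    [0, 0.5, 0, 0, 0, 0],
    [0.03, 0.85, 0, 0, 0, 0],
    [0.03, 0.85, 0, 0, 0, 0],
    [0.03, 0.85, 0, 0, 0, 0],
    [0.03, 0.85, 0, 0, 0, 0],
    [0.03, 0.85, 0, 0, 0, 0],
    [0.03, 0.85, 0, 0, 0, 0],
    [0.03, 0.85, 0, 0, 0, 0],
    [0.03, 0.85, 0, 0, 0, 0],
    [0.03, 0.85, 0, 0, 0, 0],
    [0.03, 0.85, 0, 0, 0, 0],
    [0, 0.85, 0, 0, 0, 0],
    [0, 0.7, 0, 0, 0, 0],
    [0, 0.4, 0, 0, 0, 0],
    [0, 0, 0, 0, 0, 0],
    [0, 0, 0, 0, 0, 0]
  ]
}}

```text
clock: 22.55
ee_pos: [0.5126, 0.0351, 0.1864]
tool_rot: [[-0.977, 0.212, -0.002], [0.212, 0.977, -0.0], [0.001, -0.001, -1.0]]
wrist_force: [0.2, -0.3, -2.3]
gripper_width: 0.0311
grasp_force: 35.6
```

```bash
python3 look.py; python3 -c "
from h import *
plan(rot(-.066,.093),77.7)"
```

```text
cam pos [0.448 0.05  0.329]
red [476. 225.] 9128 zmax 0.1293 5300 [0.5419 0.1625 0.1263] [544.2 163.4] [48.8 52.7] 77.9
turn [-0.01 -0.01  0.  ] shift [-0.07  0.02  3.12] clock 22.6 q6 0.14 pos [0.5127 0.0345 0.1866] w 0.0315 F [ 0.2 -0.5 -2.7]
```

The wide drum reads 66 mm from the tip, exactly home. Lowering the narrow drum.

Call:
{"method": "play_rows", "body": {
  "motion": [
    [-0.07, 0.02, 0.3, 0, 0, 0],
    [0, 0, 0.6, 0, 0, 0],
    [0, 0, 0.6, 0, 0, 0],
    [0, 0, 0.6, 0, 0, 0],
    [0, 0, 0.4, 0, 0, 0],
    [0, 0, 0.3, 0, 0, 0],
    [0, 0, 0.2, 0, 0, 0],
    [0, 0, 0.07, 0, 0, 0],
    [0, 0, 0, 0, 0, 0],
    [0, 0, 0, 0, 0, 0],
    [0, 0, 0, 0, 0, 0]
  ]
}}

```text
clock: 23.52
ee_pos: [0.5162, 0.0349, 0.0958]
tool_rot: [[-0.977, 0.213, 0.002], [0.213, 0.977, -0.0], [-0.002, -0.0, -1.0]]
wrist_force: [3.8, -1.8, -1.4]
gripper_width: 0.0315
grasp_force: 35.6
```

Call:
{"method": "play_rows", "body": {
  "motion": [
    [0, 0, 0.04, 0, 0, 0],
    [0, 0, 0, 0, 0, 0],
    [0, 0, 0, 0, 0, 0]
  ]
}}

```text
clock: 23.77
ee_pos: [0.5167, 0.035, 0.0948]
tool_rot: [[-0.977, 0.213, 0.003], [0.213, 0.977, -0.0], [-0.003, 0.0, -1.0]]
wrist_force: [4.6, -2.0, 3.2]
gripper_width: 0.0315
grasp_force: 36.3
```

Call:
{"method": "play_rows", "body": {
  "motion": [
    [-0.05, 0, 0, 0, 0, 0],
    [0, 0, 0.05, 0, 0, 0],
    [0, 0, 0, 0, 0, 0],
    [0, 0, 0, 0, 0, 0]
  ]
}}

```text
clock: 24.1
ee_pos: [0.5175, 0.035, 0.0937]
tool_rot: [[-0.977, 0.213, 0.002], [0.213, 0.977, -0.0], [-0.002, 0.0, -1.0]]
wrist_force: [-0.2, -0.8, 15.2]
gripper_width: 0.0316
grasp_force: 37.6
```

Seated on both rails (15 N vertical, no lateral). Release, lift, turn and look.

Call:
{"method": "play_rows", "body": {
  "motion": [
    [0, 0, 0, 0, 0, 0],
    [0, 0, 0, 0, 0, 0],
    [0, 0, 0, 0, 0, 0],
    [0, 0, 0, 0, 0, 0],
    [0, 0, 0, 0, 0, 0],
    [0, 0, 0, 0, 0, 0]
  ],
  "claw": 0.62
}}

```text
clock: 24.6
ee_pos: [0.5166, 0.0349, 0.0922]
tool_rot: [[-0.977, 0.213, -0.001], [0.213, 0.977, 0.0], [0.001, -0.0, -1.0]]
wrist_force: [-0.2, -0.0, 0.4]
gripper_width: 0.0532
grasp_force: 0.0
```

Call:
{"method": "play_rows", "body": {
  "motion": [
    [0, 0, -0.3, 0, 0, 0],
    [0, 0, -0.6, 0, 0, 0],
    [0, 0, -0.8, 0, 0, 0],
    [0, 0, -0.8, 0, 0, 0],
    [0, 0, -0.6, 0, 0, 0],
    [0, 0, 0, 0, 0, 0],
    [0, 0, 0, 0, 0, 0]
  ]
}}

```text
clock: 25.18
ee_pos: [0.5176, 0.0349, 0.1868]
tool_rot: [[-0.977, 0.213, 0.002], [0.213, 0.977, -0.0], [-0.002, 0.0, -1.0]]
wrist_force: [0.0, -0.3, -0.7]
gripper_width: 0.0531
grasp_force: 0.0
```

```bash
python3 look.py w7
```

```text
cam pos [0.452 0.05  0.329]
red [476. 218.] 9227 zmax 0.1294 5303 [0.5418 0.1624 0.1264] [543.7 163.3] [48.5 54.1] 78.6
red [283. 226.] 4466 zmax 0.1296 3406 [0.5147 0.0365 0.1267] [516.4  35.9] [30.9 53.3] 78.0
```

Call:
{"method": "play_rows", "body": {
  "motion": [
    [0, 0, 0, 0, 0, -1],
    [0, 0, 0, 0, 0, -1],
    [0, 0, 0, 0, 0, -1],
    [0, 0, 0, 0, 0, -1],
    [0, 0, 0, 0, 0, -1],
    [0, 0, 0, 0, 0, -1],
    [0, 0, 0, 0, 0, -1],
    [0, 0, 0, 0, 0, -1],
    [0, 0, 0, 0, 0, -1],
    [0, 0, 0, 0, 0, -1],
    [0, 0, 0, 0, 0, -1],
    [0, 0, 0, 0, 0, -1],
    [0, 0, 0, 0, 0, -1],
    [0, 0, 0, 0, 0, -1],
    [0, 0, 0, 0, 0, -1],
    [0.6, 0, 0, 0, 0, 0],
    [0.8, 0, 0, 0, 0, 0],
    [0.6, 0, 0, 0, 0, 0],
    [0, 0, 0, 0, 0, 0],
    [0, 0, 0, 0, 0, 0]
  ],
  "claw": 0.56
}}

```text
clock: 26.9
ee_pos: [0.5033, -0.0242, 0.1846]
tool_rot: [[-0.215, -0.977, -0.002], [-0.977, 0.215, 0.001], [-0.0, 0.002, -1.0]]
wrist_force: [-0.3, 0.6, -0.1]
gripper_width: 0.0475
grasp_force: 0.0
```

```bash
python3 -c "
from h import *
plan(rot(-.125,.070),-12.3)"
```

```text
turn [ 0.02  0.   -0.02] shift [-0.03  0.04  3.82] clock 26.9 q6 -1.55 pos [ 0.5033 -0.0242  0.1846] w 0.0475 F [-0.3  0.6 -0.1]
```

Call:
{"method": "play_rows", "body": {
  "motion": [
    [0, 0.04, 0.5, 0, 0, 0],
    [0, 0, 0.8, 0, 0, 0],
    [0, 0, 0.8, 0, 0, 0],
    [0, 0, 0.8, 0, 0, 0],
    [0, 0, 0.6, 0, 0, 0],
    [0, 0, 0.32, 0, 0, 0],
    [0, 0, 0, 0, 0, 0],
    [0, 0, 0, 0, 0, 0]
  ]
}}

```text
clock: 27.57
ee_pos: [0.5027, -0.023, 0.0708]
tool_rot: [[-0.212, -0.977, -0.001], [-0.977, 0.212, 0.0], [-0.0, 0.001, -1.0]]
wrist_force: [0.4, -0.6, 0.5]
gripper_width: 0.0477
grasp_force: 0.0
```

Call:
{"method": "play_rows", "body": {
  "motion": [
    [-0.2, 0, 0, 0, 0, 0],
    [-0.2, 0, 0, 0, 0, 0],
    [-0.2, 0, 0, 0, 0, 0],
    [-0.2, 0, 0, 0, 0, 0],
    [-0.2, 0, 0, 0, 0, 0],
    [-0.2, 0, 0, 0, 0, 0],
    [-0.2, 0, 0, 0, 0, 0],
    [-0.2, 0, 0, 0, 0, 0],
    [-0.2, 0, 0, 0, 0, 0],
    [-0.2, 0, 0, 0, 0, 0],
    [-0.2, 0, 0, 0, 0, 0],
    [-0.2, 0, 0, 0, 0, 0],
    [-0.2, 0, 0, 0, 0, 0],
    [-0.2, 0, 0, 0, 0, 0],
    [0, 0, 0, 0, 0, 0],
    [0, 0, 0, 0, 0, 0]
  ]
}}

```text
clock: 28.9
ee_pos: [0.5205, 0.0595, 0.0705]
tool_rot: [[-0.212, -0.977, -0.001], [-0.977, 0.212, 0.001], [-0.001, 0.001, -1.0]]
wrist_force: [1.0, -1.0, -0.0]
gripper_width: 0.0476
grasp_force: 0.0
```

```bash
python3 look.py;python3 -c "
from h import *
plan(rot(.000,.070),-12.3)"
```

```text
cam pos [ 0.506 -0.004  0.213]
red [281. 325.] 6233 zmax 0.1121 1272 [0.5243 0.0728 0.1084] [524.5  72.9] [ 2.8 35.5] 78.0
turn [0.01 0.01 0.01] shift [-1.36  0.    0.01] clock 28.95 q6 -1.38 pos [0.5204 0.0592 0.0704] w 0.048 F [-0.7 -0.3 -0.4]
```

Call:
{"method": "play_rows", "body": {
  "motion": [
    [-0.2, 0, 0, 0, 0, 0],
    [-0.2, 0, 0, 0, 0, 0],
    [-0.2, 0, 0, 0, 0, 0],
    [-0.2, 0, 0, 0, 0, 0],
    [-0.15, 0, 0, 0, 0, 0],
    [-0.1, 0, 0, 0, 0, 0],
    [-0.1, 0, 0, 0, 0, 0],
    [-0.07, 0, 0, 0, 0, 0],
    [-0.05, 0, 0, 0, 0, 0],
    [0, 0, 0, 0, 0, 0],
    [0, 0, 0, 0, 0, 0],
    [0, 0, 0, 0, 0, 0]
  ]
}}

```text
clock: 29.95
ee_pos: [0.5292, 0.0958, 0.0709]
tool_rot: [[-0.213, -0.977, 0.001], [-0.977, 0.213, 0.0], [-0.0, -0.001, -1.0]]
wrist_force: [-0.4, -0.2, -0.4]
gripper_width: 0.0476
grasp_force: 0.0
```

Call:
{"method": "play_rows", "body": {
  "motion": [
    [-0.04, 0, 0, 0, 0, 0],
    [-0.04, 0, 0, 0, 0, 0],
    [0, 0, 0, 0, 0, 0],
    [0, 0, 0, 0, 0, 0]
  ]
}}

```text
clock: 30.28
ee_pos: [0.5296, 0.098, 0.0709]
tool_rot: [[-0.213, -0.977, 0.0], [-0.977, 0.213, -0.0], [0.0, -0.001, -1.0]]
wrist_force: [0.8, -3.3, 1.0]
gripper_width: 0.0482
grasp_force: 0.3
```

Call:
{"method": "play_rows", "body": {
  "motion": [
    [-0.04, 0, 0, 0, 0, 0],
    [-0.03, 0, 0, 0, 0, 0],
    [0, 0, 0, 0, 0, 0],
    [0, 0, 0, 0, 0, 0]
  ]
}}

```text
clock: 30.62
ee_pos: [0.5298, 0.0989, 0.0708]
tool_rot: [[-0.214, -0.977, -0.0], [-0.977, 0.214, -0.003], [0.003, -0.0, -1.0]]
wrist_force: [-1.0, -10.8, 2.0]
gripper_width: 0.0477
grasp_force: 0.0
```

Call:
{"method": "play_rows", "body": {
  "motion": [
    [-0.04, 0, 0, 0, 0, 0],
    [-0.03, 0, 0, 0, 0, 0],
    [0, 0, 0, 0, 0, 0],
    [0, 0, 0, 0, 0, 0]
  ]
}}

```text
clock: 30.95
ee_pos: [0.5298, 0.099, 0.0708]
tool_rot: [[-0.215, -0.977, -0.001], [-0.976, 0.215, -0.006], [0.006, -0.0, -1.0]]
wrist_force: [-2.8, -21.1, 4.1]
gripper_width: 0.0479
grasp_force: 0.0
```

Call:
{"method": "play_rows", "body": {
  "motion": [
    [0.2, 0, 0, 0, 0, 0],
    [0.6, 0, 0, 0, 0, 0],
    [0.9, 0, 0, 0, 0, 0],
    [0.9, 0, 0, 0, 0, 0],
    [0.6, 0, -0.4, 0, 0, 0],
    [0.5, 0, -0.8, 0, 0, 0],
    [0.3, 0, -0.8, 0, 0, 0],
    [0, 0, -0.8, 0, 0, 0],
    [0, 0, -0.8, 0, 0, 0],
    [0, 0, -0.6, 0, 0, 0],
    [0, 0, 0, 0, 0, 0],
    [0, 0, 0, 0, 0, 0]
  ]
}}

```text
clock: 31.95
ee_pos: [0.5054, -0.0147, 0.1975]
tool_rot: [[-0.213, -0.977, 0.002], [-0.977, 0.213, 0.0], [-0.001, -0.002, -1.0]]
wrist_force: [-0.7, 0.8, -0.5]
gripper_width: 0.0478
grasp_force: 0.0
```

```bash
python3 - <<'E'
from h import *
t=np.array([.529,.099]);a=np.radians(77.7);Y=np.array([np.cos(a),np.sin(a)]);X=np.array([np.sin(a),-np.cos(a)])
out=[]
for n in("top","side"):
    p=camera_params(n);im,d=read_camera(n);W=cloud(im,d,p)
    l=np.dstack([(W[...,:2]-t)@X,(W[...,:2]-t)@Y,W[...,2]])
    m=red(im)&(abs(l[...,0])<.03)&(l[...,2]>.118)&(l[...,2]<.14)&(abs(l[...,1])<.15)
    print(n,m.sum(),np.percentile(l[m],[1,50,99],axis=0).round(4).tolist())
    q=im[100:290,120:340] if n=="top" else im[110:300,150:370]
    out.append(cv2.resize(q,(395,341),interpolation=cv2.INTER_CUBIC))
cv2.imwrite("pics/f.png",np.hstack(out))
E
```

```text
top 489 [[-0.0292, 0.011, 0.1186], [-0.0008, 0.0503, 0.1259], [0.0283, 0.09, 0.1343]]
side 199 [[-0.013, 0.0071, 0.1187], [0.0088, 0.0394, 0.1273], [0.0294, 0.0851, 0.1337]]
```

View pics/f.png

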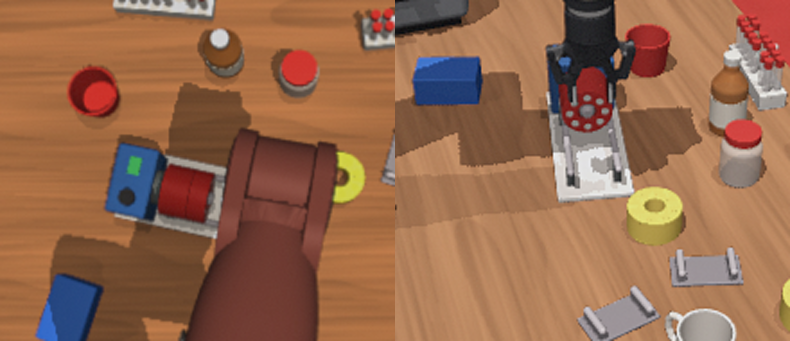

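The final views show both drums back to back against the shoulder, at (185,193) in the left half, spanning 10–90 mm along the axle as expected. The bystanders look undisturbed. Handing in.

```bash
python3 -c "
from plant import *
print(job_done())"
```

```text
the job is handed in; nothing more can be done
None
```

Both drums are home on the axle, wide against the shoulder and narrow against the wide one; the robot is clear, the bystanders look undisturbed in the final views, and the job was handed in at about 32 s.

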